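Pin a spotlight head to its fork

ROBOT

A 6-joint arm with a two-finger parallel gripper is mounted at the origin on the work surface. World frame = base frame: x ahead of the robot, y to its left, z up, the work surface at z = 0. Lengths are in m, angles in rad, forces in N, time in s.
With the tool pointing down it reaches from about 0.275 to 0.775 m from the base axis. Payload 14.6 kg.
Tool frame: the origin (TCP) lies at the very end of the fingers, on their centre line; the grasp point (between the pads) lies 19 mm behind it; z points along the fingers, y is the direction in which the jaws open and shut (so a half turn about z gives the same grasp; the last joint's range is limited). The gripper opens to 85 mm and grips with 20 to 120 N. Pads are 22 mm wide; open, the fingers measure 114 mm over their backs; the gripper's body (76 mm by 85 mm) begins 54 mm behind the grasp point. The pads swing forward as they close: fully open they stand 13 mm farther back than shut.
Start: joints at [-1.274, 0.263, -0.048, 1.259, 0, 1.415], TCP at [0.229, -0.472, 0.231] pointing down, gripper open.
Joint ranges: [-2.65, 2.65], [-0.89, 1.7], [-1.18, 1.37], [-2.13, 2.11], [-1.35, 1.29], [-3.14, 3.14]. Speed limits (rad/s): [1.89, 1.89, 2.57, 2.79, 3.14, 3.14].

INTERFACE

Orientations are given as [roll, pitch, yaw] about the fixed x, y, z axes, in that order (R = Rz(yaw) Ry(pitch) Rx(roll)).
In Python, from cell import get_state, camera, job_done gives the robot as it stands.
- The arm moves only by the tool step_arm, never from a script. Its argument "moves" is a list that holds one entry, the list of rows, each a list of 7 numbers: the shift along the tool's x, y, z in cm, then the turn, a rotation vector about the tool's x, y, z in degrees, then the opening, from 0 (shut) to 1 (fully open). In form: [[[dx, dy, dz, rx, ry, rz, claw], ...]]. A call has 1 to 8 rows; each row shifts and turns the commanded pose from where the row before left it, along the tool's axes as they then stand; what a row does not reach is not made up. A row lasts 1/8 s, in which the tool goes at most 62.5 mm and 10.7 degrees, less where a joint would pass 70% of its speed; a pose out of reach is approached as far as the arm can. A call is refused whole if a number of a shift passes 6.25 or a number of a turn 10.7, either way. A call with a gripper value outside its range is refused whole. The fingers move at their own pace and stop on an object; "newtons" is the grip in N (left out, the last holds). Time passes only in rows, so rows that do not move let the fingers close. It gives the time, the measured TCP pose, the force and the opening at its end, in the units of the state.
- get_state(): the state, without advancing time (a new reading comes with each control period).
- camera(name): name is "scene" or "top"; returns a dict with "image" (420x560x3 uint8, blue, green, red), "vertical_fov" (degrees; the focal length in pixels is half the picture's height over the tangent of half this angle, whatever the lens; pixels are square), "cx", "cy" (the principal point, pixels), "R" (3x3) and "t" (3): a world point X has camera coordinates R X + t. Camera axes: x right, y down, z forward; pixel columns grow to the right and rows downward; lengths in m; the calibration is good to about 2 mm. A picture is of the moment at which its call begins. There is no depth.
- job_done(): hands the job in, once; it reports no verdict.
The state is a dict: "t": time; "qpos": joint angles; "joint_vel": joint speeds; "tau": joint torques, N m; "tcp_pos": TCP position; "orientation": TCP orientation; "force": force on the tool from outside, world axes, zero at the start; "torque": the same for the moment, N m; "opening": finger opening in m.
Only numpy, scipy, OpenCV 4.12 (cv2) and the standard library are available. Lean on these libraries where they do the work, as an engineer would, in place of code of your own. Each camera call takes 0.05 s, during which the arm holds its last target.

TASK

Slide the lamp head along its rests until its lug is fully home in the fork, then take the pivot pin from the wooden rack and thread it from above through the upper ear, the lug and the lower ear of the fork, until the underside of its knurled head sits on the ear. The lug's hole is hidden and does not lie straight under the ear's hole, so find it gently by feel, shifting the fork sideways with the pin; never force the lamp or the pin, and let go at the end without disturbing the other things on the bench.

Things in the scene. Friction and masses are not known exactly. Their poses are not given: they have to be found in the camera images.
- nest: Plywood assembly nest, fixed, 330 mm long (y), up to 190 mm wide (x), z up; origin on the bench under the middle of the fork's travel. A black round lamp head lies along its y on the -y side, shining end to -y, rear lug to +y. A black driver box with stem and fork lies in an aluminium channel on the +y side. Lamp and fork meet above the origin.
- lamp (a joint): How far the lamp head is short of home, in m along the nest's -y; 0 is fully home, a firm stop, with the middle of the lug's hole at nest y = 0. It slides only along the nest's y and takes about 3 N. Head: 66 mm diameter, 120 mm long, axis 52 mm above the bench, top at 85 mm; home, its rear face is at nest y = -34 mm, its front face at y = -154 mm (minus this reading when short).
- front_rest (a point): Point on the nest between the cheeks of the lamp's front rest, at nest y = -150 mm, 52 mm above the bench (not on the lamp); axes as the nest's. To slide the lamp home, push on the middle of its front face, about 50 mm above the bench, towards the nest's +y.
- lug_line (a point): Point fixed to the nest at its x = 0, y = 0, 62 mm above the bench, the height of the lug's top face; axes as the nest's. The lamp lies askew by up to 0.05 rad, so with the lamp home the lug's hole is anywhere from 7.5 mm to -x to 7.5 mm to +x of this point; that is not measured and the upper ear mostly hides it. The rests hold the lamp firmly sideways: it does not give at the lug, the fork must come to it.
- channel (a point): Point fixed to the nest in the middle of the driver box's channel, 52 mm above the bench; axes as the nest's. The box (200 x 34 x 34 mm, long way along x) slides along the nest's x by up to 18 mm either way and takes about 1.2 N, so box and fork follow sideways when a pin in the ear is moved along x. It starts 9 to 12 mm to +x of the middle and cannot move along y.
- fork_hole (a point): Middle of the mouth of the pin hole on top of the grey fork's upper ear, 73.5 mm above the bench; axes as the nest's, z up. Going down: upper ear 10 mm, gap 1.5, lug 20 (34 mm wide), gap 1.5, lower ear 10. All holes 11.5 mm diameter. Ears 30 mm wide (x), reaching 13 mm from the hole towards the lamp; free room for fingers on both x sides.
- fork_swivel (a point): Point on the fork on the level axis (along the nest's y) about which it turns on its stem, 21.5 mm below fork_hole, midway between the ears; axes as fork_hole's. The fork turns stiffly (0.04 N m) and starts up to 0.03 rad off upright, so the two ears' holes may be 1 mm out of line along x; the pin draws them straight.
- pin: Steel pivot pin, 45 g: shaft 10 mm diameter and 49 mm long with a small 1 mm chamfer at its foot, below a knurled round head 18 mm diameter and 20 mm tall. Origin at the middle of the foot, z along the pin towards the head; top of head at z = 69 mm. It stands upright in one of the three holes of the rack, the head resting on the rack's top. Hold it by the head, with the fingertips above its underside.
- pin_shoulder (a point): Middle of the underside of the pin's head, 49 mm above the pin's foot; z along the pin towards the head.
- rack: Drilled wooden block, fixed, 60 mm (x) by 120 mm (y), 60 mm tall, with three holes of 13 mm diameter along y, 36 mm apart, 52 mm deep; the pin stands in the middle one. Origin in the middle of the underside.
- dish: Bystander: dark round metal dish, 76 mm diameter, 18 mm tall; origin in the middle of the underside.
- carton: Bystander: small plain red carton, 60 x 95 x 26 mm; origin in the middle of the underside.
- spare_head: Bystander: a second black lamp head standing on its front face, 66 mm diameter, lug on top, 165 mm tall; origin in the middle of the underside.

How it is judged:
On the way, in this order (a step that is already met when the one before it is completed fails the run):
1. the lamp head is slid home in the fork (value of joint lamp below 0.003 m), for 0.2 s.
2. the pin's foot is in the upper ear's hole with the lamp still home (z of pin in the frame of fork_hole below -0.005 m and horizontal distance between pin and fork_hole below 0.004 m and value of joint lamp below 0.003 m), for 0.1 s.
At the end, for the whole second after the job is handed in: The lamp head is home (within 3 mm), the pin stands through both ears and the lug (so within 12 mm of the nest's mid-line, not beside the lug) with the underside of its head on the upper ear (within 2.5 mm, centred within 3 mm, in line within 0.08 rad), at rest and released (value of joint lamp below 0.003 m and z of pin_shoulder in the frame of fork_hole between -0.003 and 0.0025 m and horizontal distance between pin_shoulder and fork_hole below 0.003 m and angle between the z axis of pin and the z axis of fork_hole, either way round below 0.08 rad and linear speed of pin below 0.02 m/s and contact force between the fingers and pin below 0.2 N and x of pin_shoulder in the frame of lug_line between -0.012 and 0.012 m); the robot touches nothing.
It fails at once if the pin pressed on the lamp, fork or nest with more than 35 N (contact force between pin and nest above 35 N).
It fails at once if the robot pressed on the lamp, fork or nest with more than 35 N (contact force between any of the fingers, the arm and nest above 35 N).
It fails at once if the dish, the carton or the standing lamp head was moved more than 20 mm (distance of any of dish, carton, spare_head from where it was at the start of the episode above 0.02 m).
It fails at once if the standing lamp head was tipped over (angle between spare_head's own z axis and vertical above 0.3 rad).
It also fails if it takes over 72 s, if anything falls off the work surface, if the arm or the gripper's body presses on something with over 40 N, if the wrist force passes 120 N, or if a joint passes its speed limit or range.

## Working session

There is one attempt and no reset: what is moved stays moved. The work goes in short steps, Python scripts to look and compute and a tool call to move; the robot and the scene stay as the last step left them, time stands still between calls to the robot, and variables do not carry over. Pictures are saved under pics/ and viewed, and the job is handed in when it is done.

Besides the shell and the picture viewer there is one more tool, called after ">>>" by a JSON object that holds its "method" and its "body", one argument or row to a line. step_arm: Moves the arm, as the interface text tells. Its arguments: {"type":"object","properties":{"moves":{"type":"array","items":{"type":"array","items":{"type":"array","items":{"type":"number"}}}},"newtons":{"type":"number"}},"required":["moves"]}

```bash
ls; mkdir -p pics; python3 - <<'E'
from cell import get_state,camera
import cv2,json,numpy as np
print(get_state())
for n in("scene","top"):
    c=camera(n); cv2.imwrite(f"pics/{n}0.png",c["image"]); print(n,c["vertical_fov"],c["cx"],c["cy"],np.array(c["R"]).round(4).tolist(),c["t"])
    np.savez(f"{n}.npz",**{k:np.array(v) for k,v in c.items()})
E
```

```text
pics
{'t': 0.0, 'qpos': array([-1.27428034e+00,  2.63522065e-01, -4.89408274e-02,  1.25945676e+00,
        1.41799178e-05,  1.41550355e+00]), 'joint_vel': array([ 0.00070393, -0.00034406, -0.00154357, -0.00106143, -0.00066234,
       -0.00168336]), 'tau': array([ 7.53546628e-03, -6.37605429e+01,  3.84568083e+01,  1.34693587e-02,
        3.10852511e-05,  2.51911609e-05]), 'tcp_pos': array([ 0.22912521, -0.47202915,  0.23082414]), 'orientation': array([-3.14048504e+00, -1.87752915e-04,  4.51808658e-01]), 'force': array([ 0.88770703,  0.21857437, -0.2090572 ]), 'torque': array([-0.05695923,  0.05267694,  0.01478311]), 'opening': 0.08529803273856551}
scene 54.109657201170734 277.46953508519306 210.09552662403428 [[0.5686, 0.8226, -0.0068], [0.4765, -0.3361, -0.8124], [-0.6705, 0.4587, -0.5831]] [-0.35041323 -0.21347382  1.34605878]
top 52.32975067074475 276.38009694989915 210.69196314358535 [[0.0265, -0.9995, 0.0147], [-0.9943, -0.0279, -0.1029], [0.1033, -0.0119, -0.9946]] [-0.00479607  0.60578773  0.94290382]
```

View pics/scene0.png

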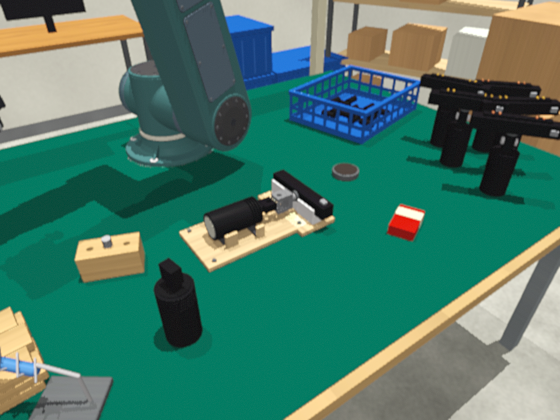

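View pics/top0.png

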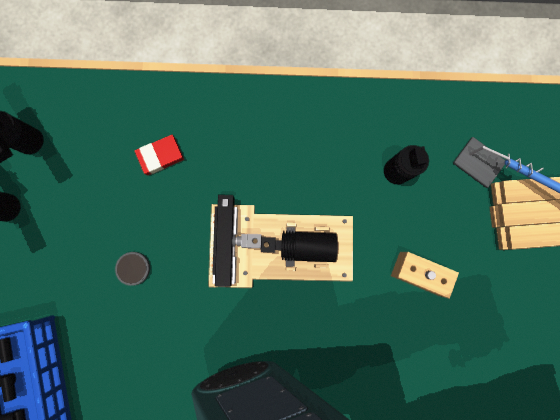

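The top view shows the nest around (280,245), with its +y to the image left. The box is at (225,240), the fork at about (255,241), and the lamp front face at about (338,246). The rack pin is at (431,275), the spare head at (405,165), the carton at (158,154) and the dish at (132,268). I'll zoom in next.

```bash
cat > h.py <<'E'
import numpy as np,cv2
def load(n): 
    d=np.load(n+".npz"); return {k:d[k] for k in d}
def ray(c,u,v):
    f=c["image"].shape[0]/2/np.tan(np.radians(float(c["vertical_fov"]))/2)
    d=np.array([(u-c["cx"])/f,(v-c["cy"])/f,1.0]); R=c["R"]
    return -R.T@c["t"], R.T@d
def onz(c,u,v,z):
    o,d=ray(c,u,v); return o+d*(z-o[2])/d[2]
def proj(c,X):
    f=c["image"].shape[0]/2/np.tan(np.radians(float(c["vertical_fov"]))/2)
    p=c["R"]@np.array(X)+c["t"]; return np.array([p[0]/p[2]*f+c["cx"],p[1]/p[2]*f+c["cy"]])
def tri(c1,p1,c2,p2):
    o1,d1=ray(c1,*p1);o2,d2=ray(c2,*p2)
    A=np.stack([d1,-d2],1);s=np.linalg.lstsq(A,o2-o1,rcond=None)[0]
    a,b=o1+s[0]*d1,o2+s[1]*d2; return (a+b)/2,np.linalg.norm(a-b)
def crop(img,x0,y0,x1,y1,k,name):
    cv2.imwrite(name,cv2.resize(img[y0:y1,x0:x1],None,fx=k,fy=k,interpolation=cv2.INTER_CUBIC))
E
python3 - <<'E'
from h import *
t=load("top");s=load("scene")
crop(t["image"],200,185,360,295,5,"pics/t1.png")
crop(t["image"],390,240,470,300,8,"pics/t2.png")
crop(s["image"],170,160,340,270,4.7,"pics/s1.png")
crop(s["image"],70,225,150,285,8,"pics/s2.png")
E
```

```text
(no output)
```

View pics/t1.png

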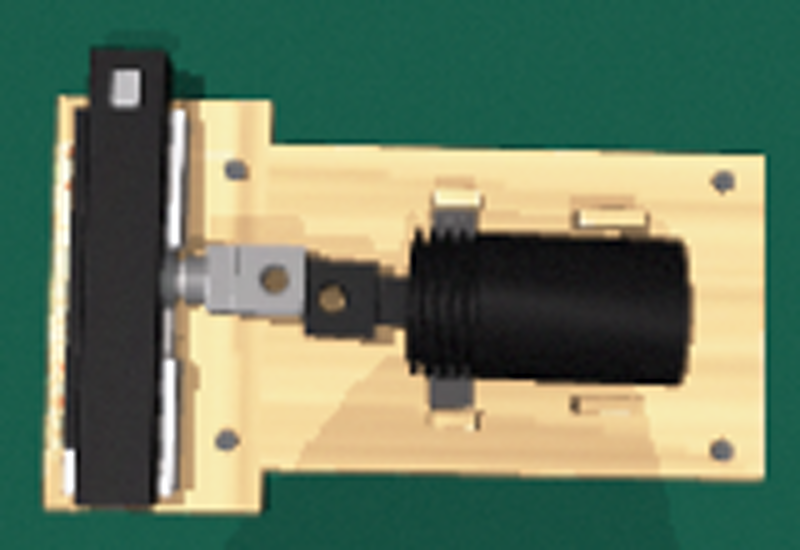

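View pics/t2.png

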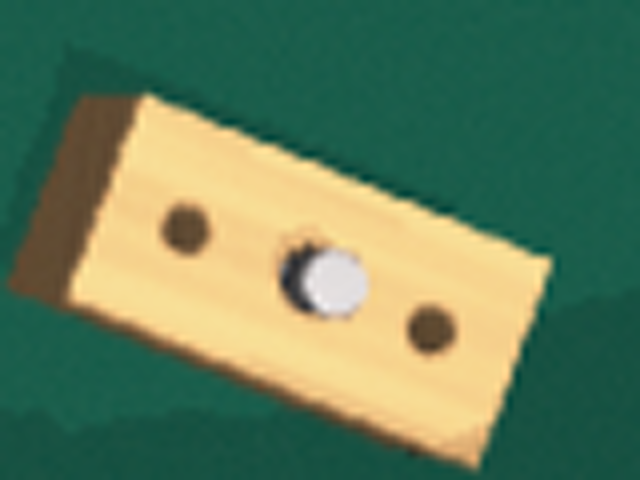

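View pics/s1.png

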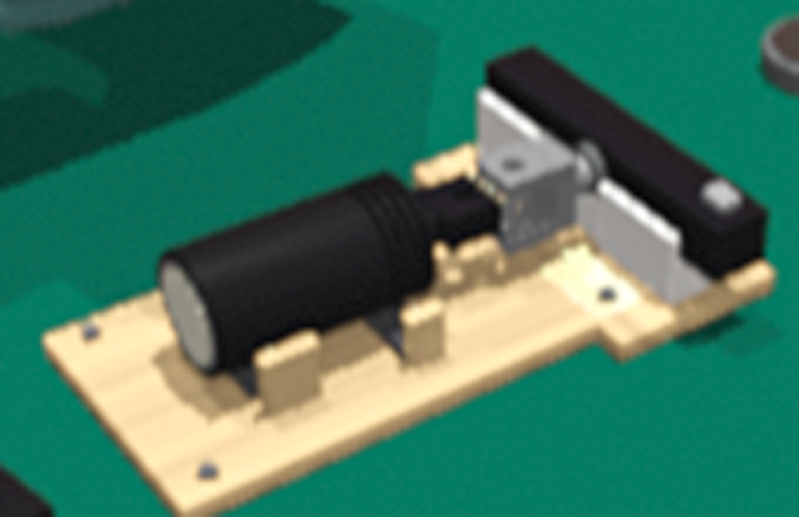

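View pics/s2.png

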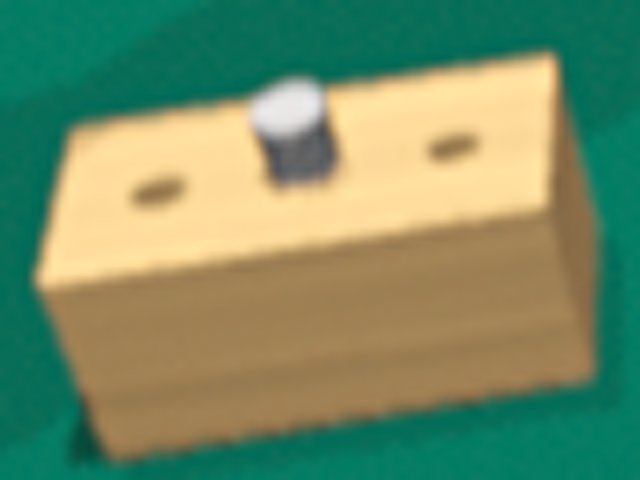

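The close-ups show the ear hole at crop (274,279), the lug hole, which is still exposed, at (333,297), and the lamp front at about (690,310). The pin head is centred at (335,284) in the rack crop.

```bash
python3 - <<'E'
from h import *
t=load("top");s=load("scene")
T=lambda x,y:((x+.5)/5-.5+200,(y+.5)/5-.5+185)
S=lambda x,y:((x+.5)/4.7-.5+170,(y+.5)/4.7-.5+160)
P=lambda x,y:((x+.5)/8-.5+390,(y+.5)/8-.5+240)
Q=lambda x,y:((x+.5)/8-.5+70,(y+.5)/8-.5+225)
pr=lambda n,a:print(n,np.round(a,4))
pr("ear",onz(t,*T(274,279),.0735)); pr("ear tri",tri(t,T(274,279),s,S(513,163))[0]); print(tri(t,T(274,279),s,S(513,163))[1])
pr("ear scene z",onz(s,*S(513,163),.0735))
pr("lughole",onz(t,*T(333,297),.062))
pr("lug corners",[onz(t,*T(*p),.062)[:2] for p in((305,333),(375,338),(378,264))])
pr("ear corners",[onz(t,*T(*p),.0735)[:2] for p in((210,246),(303,250),(303,314),(210,311))])
for z in (.012,.018):
  c=[onz(t,*T(*p),z)[:2] for p in((765,155),(765,480),(272,145),(265,472),(272,100),(262,513),(58,96),(45,508))]
  pr("plate",c); 
  d=c[0]-c[2]; e=c[1]-c[3]; print("yaw",np.arctan2(d[0],-d[1]),np.arctan2(e[0],-e[1]), "w",np.linalg.norm(c[0]-c[1]),np.linalg.norm(c[6]-c[7]),"L",c[0]-c[6])
pr("lampfront top",onz(t,*T(690,310),.052))
f=onz(t,*T(683,241),.052);g=onz(t,*T(683,385),.052);pr("lamp side",[f,g])
f=onz(t,*T(480,233),.052);g=onz(t,*T(480,380),.052);pr("lamp side",[f,g])
pr("front face scene",[onz(s,*S(188,310),.052)])
pr("box",[onz(t,*T(*p),.069)[:2] for p in((90,46),(165,50),(78,504),(155,506))])
pr("pin",[onz(t,*P(335,284),.08),onz(s,*Q(290,108),.08),tri(t,P(335,284),s,Q(290,108))])if 0 else None
pr("pint",onz(t,*P(335,284),.08));pr("pins",onz(s,*Q(290,108),.08));pr("tri",tri(t,P(335,284),s,Q(290,108))[0])
h1,h2=onz(t,*P(186,229),.06),onz(t,*P(432,330),.06);pr("rackholes",[h1,h2,(h1+h2)/2]);print(np.linalg.norm(h1-h2),np.degrees(np.arctan2(*(h1-h2)[[1,0]])))
h1,h2=onz(s,*Q(158,193),.06),onz(s,*Q(453,147),.06);pr("rackholes s",[h1,h2,(h1+h2)/2]);print(np.linalg.norm(h1-h2))
# spare
pr("spare top",onz(t,418,155,.165)); pr("dish",onz(t,132,268,.018));pr("carton",onz(t,158,154,.026))
E
```

```text
ear [0.5354 0.0581 0.0735]
ear tri [0.5359 0.0588 0.0731]
0.0017242355980012537
ear scene z [0.5368 0.0592 0.0735]
lughole [0.5286 0.0324 0.062 ]
lug corners [[0.5126 0.0442]
 [0.5113 0.0136]
 [0.5436 0.0131]]
ear corners [[0.5489 0.0862]
 [0.5483 0.0459]
 [0.5207 0.0451]
 [0.5209 0.0852]]
plate [[ 0.6012 -0.1662]
 [ 0.4516 -0.1674]
 [ 0.5995  0.0633]
 [ 0.4493  0.0617]
 [ 0.6205  0.0639]
 [ 0.4308  0.0624]
 [ 0.6195  0.1633]
 [ 0.4305  0.1613]]
yaw 0.007586601555549313 0.00990557311449702 w 0.14961331027728114 0.18901664988106742 L [-0.01834109 -0.32949623]
plate [[ 0.6006 -0.165 ]
 [ 0.4519 -0.1662]
 [ 0.5989  0.063 ]
 [ 0.4497  0.0614]
 [ 0.6198  0.0637]
 [ 0.4312  0.0622]
 [ 0.6188  0.1625]
 [ 0.431   0.1604]]
yaw 0.0075866015555495735 0.009905573114496795 w 0.1487049204287771 0.18786901932846486 L [-0.01822973 -0.32749566]
lampfront top [ 0.5274 -0.1257  0.052 ]
lamp side [[ 0.5579 -0.1223  0.052 ]
 [ 0.4943 -0.123   0.052 ]]
lamp side [[ 0.559  -0.0319  0.052 ]
 [ 0.4941 -0.0333  0.052 ]]
front face scene [[ 0.5247 -0.1188  0.052 ]]
box [[0.6354 0.1422]
 [0.6346 0.1092]
 [0.4369 0.1392]
 [0.4369 0.1062]]
pint [ 0.4713 -0.3235  0.08  ]
pins [ 0.4747 -0.324   0.08  ]
tri [ 0.4714 -0.324   0.0778]
rackholes [[ 0.4845 -0.2902  0.06  ]
 [ 0.4588 -0.3576  0.06  ]
 [ 0.4717 -0.3239  0.06  ]]
0.07208711708112554 69.17387736446393
rackholes s [[ 0.4622 -0.3585  0.06  ]
 [ 0.4876 -0.291   0.06  ]
 [ 0.4749 -0.3248  0.06  ]]
0.07206380053795422
spare top [ 0.7118 -0.267   0.165 ]
dish [0.4673 0.3354 0.018 ]
carton [0.7304 0.289  0.026 ]
```

>>> {"method": "step_arm", "body": {
  "moves": [
    [[0,0,0,0,0,-10.7,0],[0,0,0,0,0,-10.7,0],[0,0,0,0,0,-10.7,0],[0,0,0,0,0,-10.7,0],[0,0,0,0,0,-10.7,0],[0,0,0,0,0,-10.7,0],[0,0,0,0,0,-0.4,0]]
  ],
  "newtons": 40
}}

```text
t: 0.98
tcp_pos: [0.2292, -0.4722, 0.2311]
orientation: [-3.141, -0.001, 1.578]
force: [-0.5, 0.5, 0.1]
opening: 0.0002
```

>>> {"method": "step_arm", "body": {
  "moves": [
    [[4,4,0,0,0,0,0],[4,4,0,0,0,0,0],[4,4,0,0,0,0,0],[4,4,0,0,0,0,0],[4,4,0,0,0,0,0],[4,4,0,0,0,0,0],[4,4,0,0,0,0,0],[1.8,1.6,3,0,0,0,0]]
  ]
}}

```text
t: 1.98
tcp_pos: [0.5252, -0.1701, 0.2021]
orientation: [3.139, 0.001, 1.577]
force: [-0.8, -0.8, -0.6]
opening: 0.0002
```

>>> {"method": "step_arm", "body": {
  "moves": [
    [[0,0,4,0,0,0,0],[0,0,4,0,0,0,0],[0,0,4,0,0,0,0],[0,0,3.4,0,0,0,0],[1,0.1,0,0,0,0,0],[0.8,0,0,0,0,0,0],[0.6,0,0,0,0,0,0],[0,0,0,0,0,0,0]]
  ]
}}

```text
t: 2.98
tcp_pos: [0.5239, -0.1474, 0.0482]
orientation: [3.14, 0.001, 1.58]
force: [0.5, -0.2, -0.1]
opening: -0.0003
```

```bash
cat > shot.py <<'E'
import sys
from cell import get_state,camera
from h import *
for n in("scene","top"):
    c=camera(n); np.savez(f"{n}.npz",**{k:np.array(v) for k,v in c.items()})
s=get_state();print({k:np.round(s[k],4).tolist() for k in("t","tcp_pos","orientation","force","torque")})
E
python3 shot.py; python3 -c "
from h import *
crop(load('top')['image'],200,185,360,295,5,'pics/t3.png');crop(load('scene')['image'],170,160,340,270,4.7,'pics/s3.png')"
```

```text
{'t': 3.075, 'tcp_pos': [0.5238, -0.1479, 0.0479], 'orientation': [3.1407, 0.0005, 1.5792], 'force': [-0.0924, 0.0691, 0.2014], 'torque': [-0.0447, 0.0103, -0.0197]}
```

View pics/t3.png

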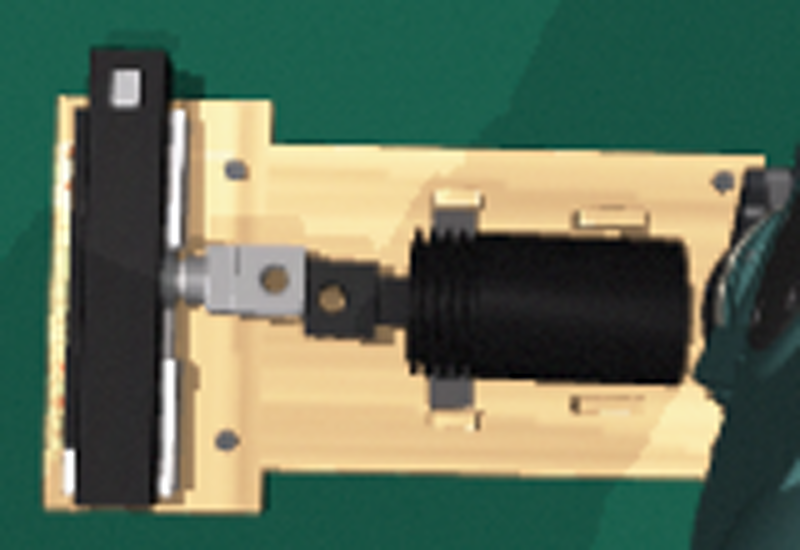

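View pics/s3.png

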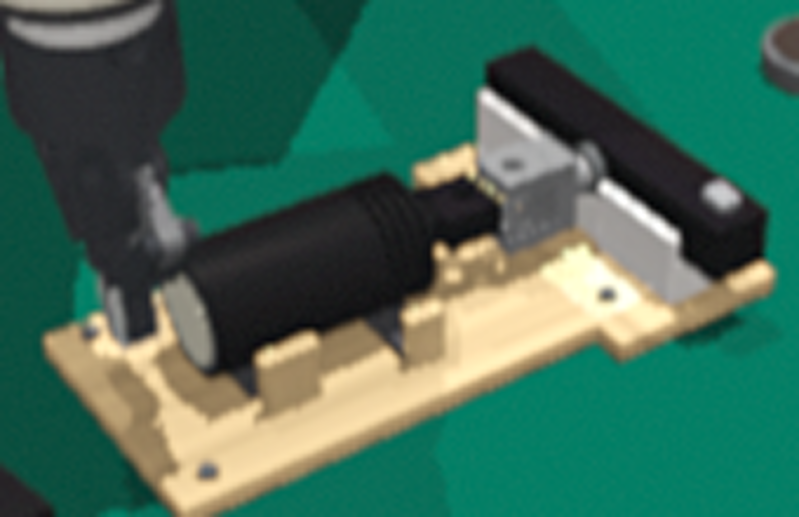

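The fingers are level with the lamp's front face, about 10 mm short of it, and nothing has moved. I'll start pushing in small steps.

>>> {"method": "step_arm", "body": {
  "moves": [
    [[0.4,0.2,0,0,0,0,0],[0.4,0,0,0,0,0,0],[0.4,0,0,0,0,0,0],[0.3,0,0,0,0,0,0],[0.3,0,0,0,0,0,0],[0.3,0,0,0,0,0,0]]
  ]
}}

```text
t: 3.82
tcp_pos: [0.5253, -0.1268, 0.0473]
orientation: [-3.141, 0.0, 1.579]
force: [-1.1, -2.3, -0.8]
opening: 0.0002
```

>>> {"method": "step_arm", "body": {
  "moves": [
    [[0.3,0,0,0,0,0,0],[0.3,0,0,0,0,0,0],[0.3,0,0,0,0,0,0],[0.1,0,0,0,0,0,0]]
  ]
}}

```text
t: 4.32
tcp_pos: [0.5252, -0.1166, 0.0473]
orientation: [3.142, -0.0, 1.579]
force: [-0.1, -2.7, -1.1]
opening: 0.0001
```

>>> {"method": "step_arm", "body": {
  "moves": [
    [[0.2,0,0,0,0,0,0],[0.2,0,0,0,0,0,0],[0.1,0,0,0,0,0,0]]
  ]
}}

```text
t: 4.7
tcp_pos: [0.5251, -0.1117, 0.0473]
orientation: [-3.142, -0.0, 1.579]
force: [0.3, -3.1, -1.3]
opening: -0.0001
```

>>> {"method": "step_arm", "body": {
  "moves": [
    [[0.1,0,0,0,0,0,0],[0.1,0,0,0,0,0,0]]
  ]
}}

```text
t: 4.95
tcp_pos: [0.5252, -0.1098, 0.0473]
orientation: [3.142, -0.0, 1.579]
force: [-0.0, -2.8, -1.3]
opening: -0.0
```

>>> {"method": "step_arm", "body": {
  "moves": [
    [[0.1,0,0,0,0,0,0],[0.05,0,0,0,0,0,0]]
  ]
}}

```text
t: 5.2
tcp_pos: [0.5252, -0.1082, 0.0473]
orientation: [3.142, -0.0, 1.579]
force: [-0.3, -2.9, -2.0]
opening: 0.0001
```

>>> {"method": "step_arm", "body": {
  "moves": [
    [[0.1,0,0,0,0,0,0],[0.05,0,0,0,0,0,0]]
  ]
}}

```text
t: 5.45
tcp_pos: [0.5252, -0.1075, 0.0473]
orientation: [-3.141, 0.002, 1.579]
force: [-1.5, -10.9, -3.5]
opening: 0.0001
```

>>> {"method": "step_arm", "body": {
  "moves": [
    [[0.05,0,0,0,0,0,0],[0.05,0,0,0,0,0,0]]
  ]
}}

```text
t: 5.7
tcp_pos: [0.5252, -0.1075, 0.0474]
orientation: [-3.141, 0.004, 1.578]
force: [-2.2, -18.6, -4.1]
opening: -0.0003
```

>>> {"method": "step_arm", "body": {
  "moves": [
    [[0.05,0,0,0,0,0,0],[0.05,0,0,0,0,0,0]]
  ]
}}

```text
t: 5.95
tcp_pos: [0.5252, -0.1075, 0.0474]
orientation: [-3.141, 0.006, 1.577]
force: [-2.9, -26.0, -5.0]
opening: -0.0001
```

The lamp is against its firm stop: the force climbed to 26 N with no further motion. Backing off and rising.

>>> {"method": "step_arm", "body": {
  "moves": [
    [[-0.5,0,0,0,0,0,0],[-1.5,0,0,0,0,0,0],[-2.5,0,0,0,0,0,0],[-1,0,-4,0,0,0,0.4],[0,0,-4.5,0,0,0,0.4],[-4,-1,-3,0,0,0,0.4],[-5,-1.5,0,0,0,0,0.4],[-5,-1.5,0,0,0,0,0.4]]
  ]
}}

```text
t: 6.95
tcp_pos: [0.4863, -0.302, 0.1628]
orientation: [3.14, 0.0, 1.58]
force: [0.4, 0.1, 0.1]
opening: 0.0342
```

```bash
python3 shot.py; python3 -c "
from h import *
crop(load('top')['image'],200,185,360,295,5,'pics/t4.png');crop(load('top')['image'],230,220,290,260,13,'pics/t4b.png');crop(load('scene')['image'],240,160,320,220,8,'pics/s4.png')"
```

```text
{'t': 7.05, 'tcp_pos': [0.4855, -0.3046, 0.1621], 'orientation': [3.1414, 0.0006, 1.5752], 'force': [0.4092, 0.4378, -0.3772], 'torque': [0.0378, -0.0966, -0.0155]}
```

View pics/t4.png

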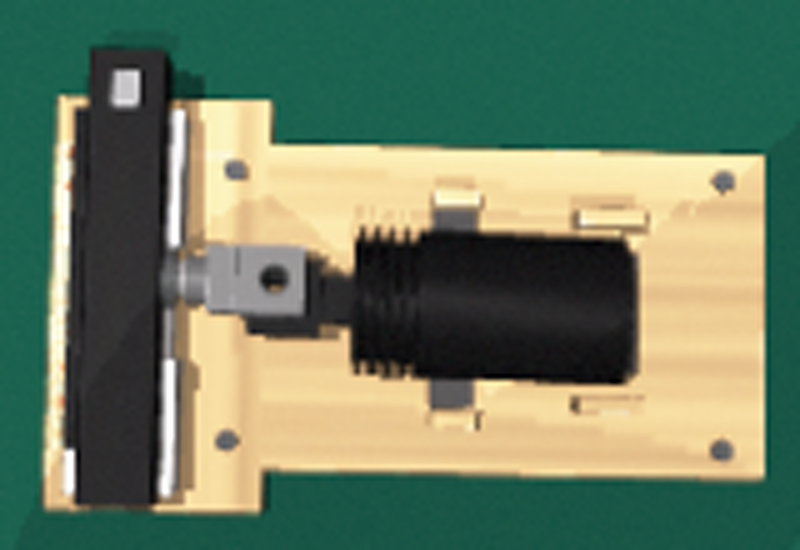

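View pics/t4b.png

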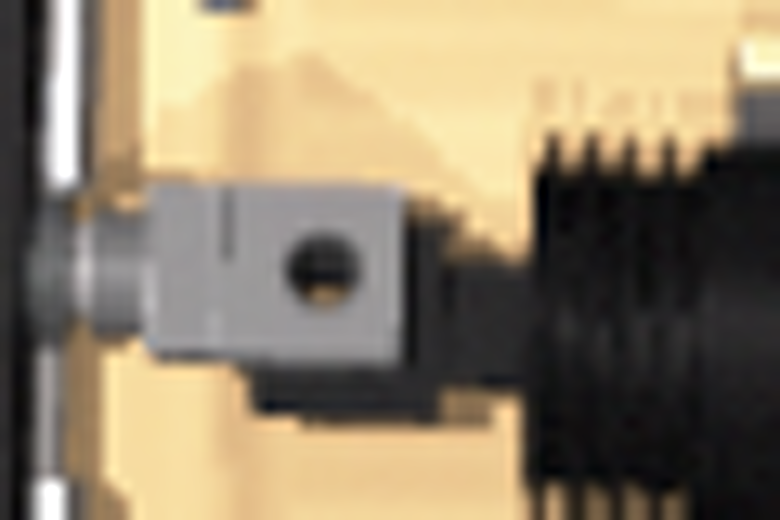

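View pics/s4.png

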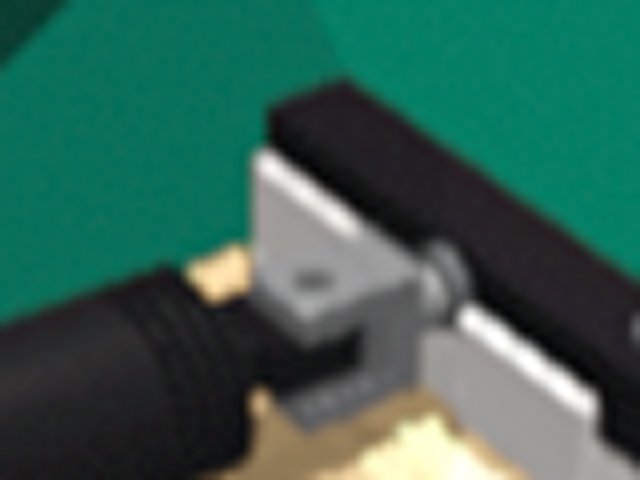

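The lamp is home, with the lug between the ears and sticking out on the -x side. The ear hole is unchanged at pixel (254.4,240.3). Next I go to the pin.

>>> {"method": "step_arm", "body": {
  "moves": [
    [[-1.9,-1.35,2,0,0,0.3,0.5],[0,0,3,0,0,0,0.5],[0,0,2.5,0,0,0,0.5],[0,0,0,0,0,0,0.5],[0,0,0,0,0,0,0.5]]
  ]
}}

```text
t: 7.68
tcp_pos: [0.4738, -0.3194, 0.0882]
orientation: [3.141, 0.0, 1.574]
force: [-0.2, 0.5, 0.3]
opening: 0.0428
```

```bash
python3 shot.py; python3 -c "
from h import *
crop(load('top')['image'],390,230,470,290,8,'pics/t5.png');crop(load('scene')['image'],60,195,140,285,6,'pics/s5.png')"
```

```text
{'t': 7.775, 'tcp_pos': [0.474, -0.3196, 0.0884], 'orientation': [3.1403, 0.001, 1.5743], 'force': [-0.2017, 1.1697, 0.2893], 'torque': [0.0214, -0.0604, 0.0341]}
```

View pics/s5.png

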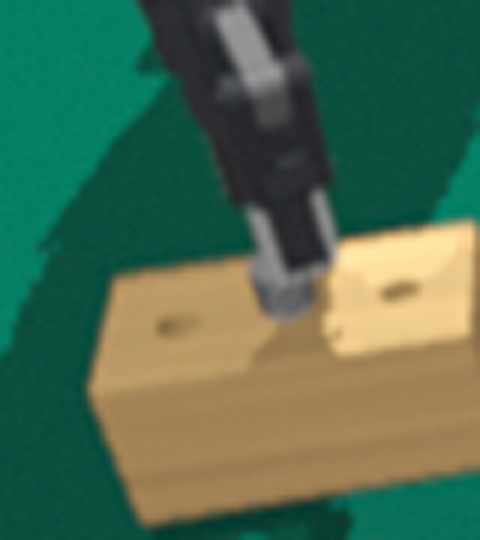

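View pics/t5.png

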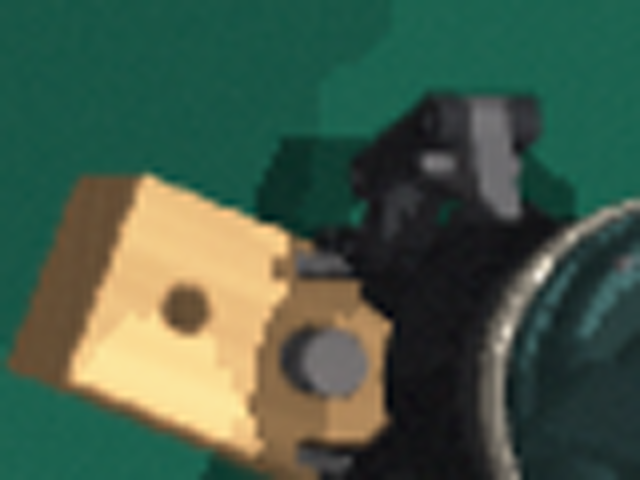

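The fingers straddle the pin head, which is central between them at crop (333,362), with tips at (322,262) and (325,460). Descending and gripping.

>>> {"method": "step_arm", "body": {
  "moves": [
    [[-0.4,-0.2,1,0,0,0,0.5],[0,0,1,0,0,0,0.5],[0,0,0.5,0,0,0,0.5],[0,0,0,0,0,0,0.5]]
  ]
}}

```text
t: 8.28
tcp_pos: [0.4712, -0.323, 0.0618]
orientation: [-3.141, -0.001, 1.574]
force: [0.4, 0.4, 0.4]
opening: 0.0426
```

>>> {"method": "step_arm", "body": {
  "moves": [
    [[0,0,0,0,0,0,0.1],[0,0,0,0,0,0,0.1],[0,0,0,0,0,0,0.1],[0,0,0,0,0,0,0.1],[0,0,0,0,0,0,0.1]]
  ],
  "newtons": 50
}}

```text
t: 8.9
tcp_pos: [0.4716, -0.3234, 0.0626]
orientation: [3.141, 0.0, 1.574]
force: [-1.5, 0.9, 6.2]
opening: 0.016
```

>>> {"method": "step_arm", "body": {
  "moves": [
    [[0,0,-1,0,0,0,0.1],[0,0,-2,0,0,0,0.1],[0,0,-3,0,0,0,0.1],[0,0,-3,0,0,0,0.1],[0,0,-2,0,0,0,0.1],[0,0,0,0,0,0,0.1]]
  ]
}}

```text
t: 9.65
tcp_pos: [0.472, -0.3237, 0.1738]
orientation: [3.14, 0.002, 1.574]
force: [-0.3, 0.8, -0.4]
opening: 0.0157
```

```bash
python3 shot.py; python3 -c "
from h import *
crop(load('top')['image'],390,220,470,280,8,'pics/t6.png');crop(load('scene')['image'],60,175,140,265,6,'pics/s6.png')"
```

```text
{'t': 9.75, 'tcp_pos': [0.4713, -0.3231, 0.1719], 'orientation': [-3.1414, -0.0003, 1.574], 'force': [-0.5665, 0.3681, 0.1596], 'torque': [-0.0004, -0.0456, -0.0248]}
```

View pics/s6.png

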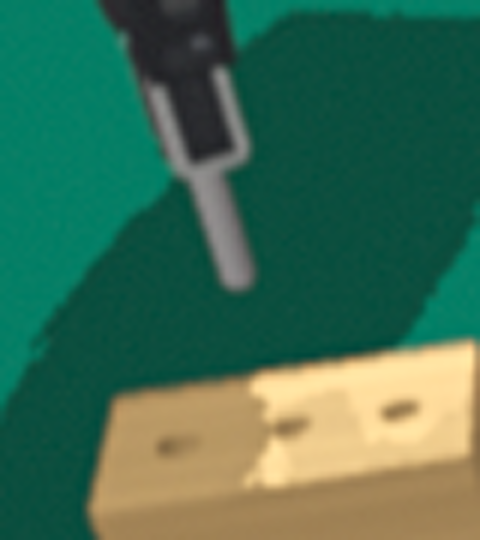

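View pics/t6.png

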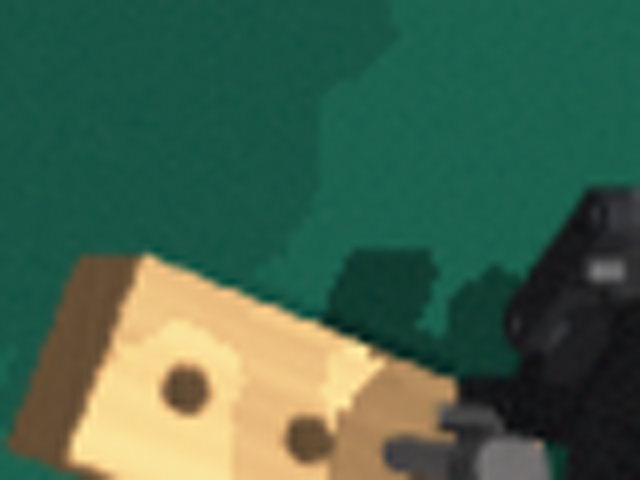

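The pin is held by its head with the shaft clear. The foot is at scene crop (237,283) and top crop about (393,455).

```bash
python3 - <<'E'
from h import *
t=load("top");s=load("scene")
a=((393.5)/8-.5+390,(455.5)/8-.5+220); b=((237.5)/6-.5+60,(282.5)/6-.5+175)
print(tri(t,a,s,b)); print(onz(t,*a,.1203),onz(s,*b,.1203))
b2=((206.5)/6-.5+60,(172.5)/6-.5+175)
print(onz(s,*b2,.169))
X=[.4713,-.3231]
for z in(.1203,.169): print(proj(t,X+[z])*1, proj(s,X+[z]))
print(a,b,b2)
E
```

```text
(array([ 0.46997275, -0.32486077,  0.11913413]), np.float64(0.0023596483556877425))
[ 0.470422   -0.32320373  0.1203    ] [ 0.470702   -0.32600677  0.1203    ]
[ 0.47938433 -0.32554035  0.169     ]
[438.63169276 276.00329176] [100.67173612 221.21962922]
[448.50073606 277.23751685] [ 94.08993554 200.85443869]
(438.6875, 276.4375) (99.08333333333334, 221.58333333333334) (93.91666666666666, 203.25)
```

>>> {"method": "step_arm", "body": {
  "moves": [
    [[4,0.8,0,0,0,-0.3,0.1],[6,1,0,0,0,0,0.1],[6,1,0,0,0,0,0.1],[6,1,0,0,0,0,0.1],[6,1,0,0,0,0,0.1],[6,1,0,0,0,0,0.1],[4.1,0.7,0,0,0,0,0.1],[0,0,0,0,0,0,0.1]]
  ]
}}

```text
t: 10.75
tcp_pos: [0.533, 0.0607, 0.1712]
orientation: [-3.14, -0.0, 1.583]
force: [-0.2, -0.6, 0.9]
opening: 0.0159
```

```bash
python3 shot.py; python3 -c "
from h import *
crop(load('top')['image'],210,190,310,265,8,'pics/t7.png');crop(load('scene')['image'],230,130,310,220,6,'pics/s7.png')"
```

```text
{'t': 10.85, 'tcp_pos': [0.5329, 0.0583, 0.1715], 'orientation': [-3.1402, 0.0002, 1.5801], 'force': [0.2519, -0.0881, -0.1678], 'torque': [-0.0411, 0.0139, -0.007]}
```

View pics/s7.png

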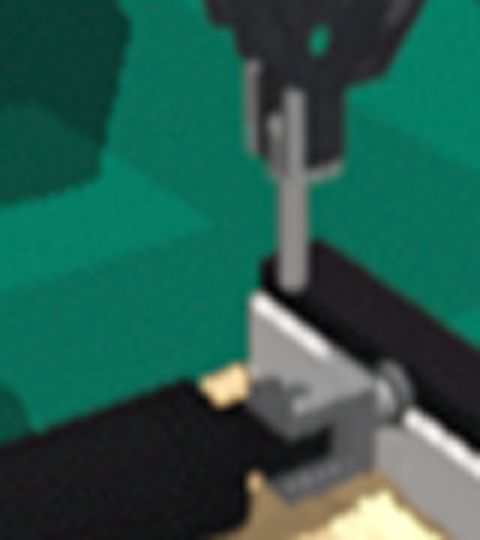

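View pics/t7.png

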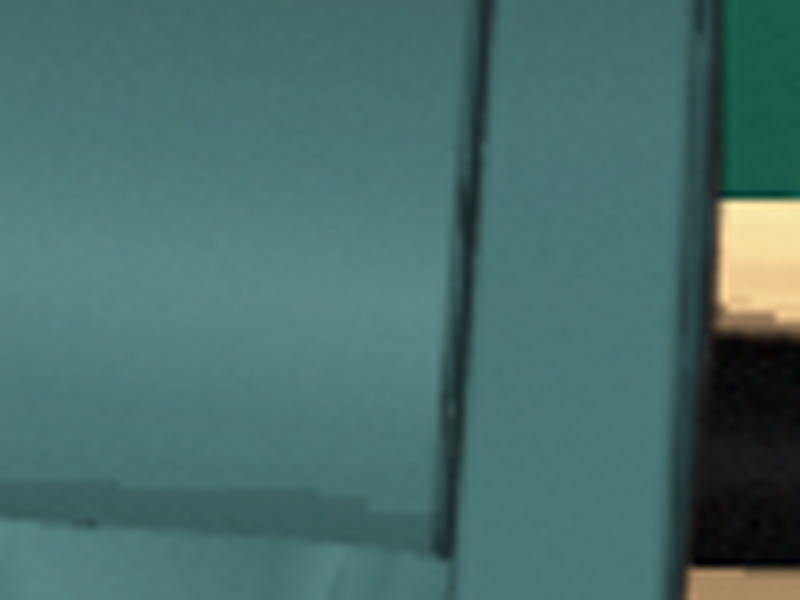

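The top view is blocked by the arm. The scene view shows the pin foot at crop (292,286), above and left of the ear hole.

```bash
python3 - <<'E'
from h import *
s=load("scene");f=lambda x,y:((x+.5)/6-.5+230,(y+.5)/6-.5+130)
for p in((292,286),(292,283),(292,289)): print(onz(s,*f(*p),.1199))
print(proj(s,[.5329,.0583,.1199]),f(292,286))
s4=lambda x,y:((x+.5)/8-.5+240,(y+.5)/8-.5+160)
print(onz(s,*s4(315,281),.0735))
# subpixel shaft center at several rows
im=s["image"]
for r in range(162,179): print(r, im[r,272:286,1].tolist())
E
```

```text
[0.53567506 0.05886336 0.1199    ]
[0.53385132 0.06012822 0.1199    ]
[0.53749186 0.05760332 0.1199    ]
[277.36100566 176.81296988] (278.25, 177.25)
[0.53842678 0.05860792 0.0735    ]
162 [111, 111, 110, 109, 111, 129, 139, 137, 125, 112, 110, 111, 110, 112]
163 [111, 111, 110, 109, 111, 129, 139, 136, 125, 112, 110, 110, 111, 111]
164 [110, 111, 110, 110, 112, 130, 138, 136, 126, 112, 110, 111, 111, 111]
165 [111, 111, 111, 108, 112, 129, 138, 136, 126, 112, 112, 110, 111, 112]
166 [112, 111, 111, 110, 112, 129, 139, 136, 126, 113, 110, 111, 111, 111]
167 [111, 110, 110, 109, 113, 128, 138, 137, 126, 114, 111, 111, 112, 111]
168 [111, 111, 111, 108, 112, 129, 138, 137, 127, 112, 107, 104, 108, 112]
169 [111, 111, 110, 109, 112, 129, 139, 137, 125, 103, 87, 84, 98, 110]
170 [112, 113, 112, 108, 111, 131, 140, 138, 123, 79, 48, 46, 71, 94]
171 [111, 110, 108, 97, 101, 129, 140, 137, 121, 66, 25, 26, 36, 59]
172 [110, 99, 87, 68, 85, 129, 141, 138, 119, 63, 25, 26, 28, 32]
173 [107, 72, 46, 38, 78, 129, 141, 137, 119, 62, 27, 30, 28, 29]
174 [105, 57, 20, 31, 79, 129, 141, 138, 119, 63, 27, 29, 31, 29]
175 [105, 54, 15, 25, 79, 131, 142, 137, 118, 63, 25, 29, 30, 30]
176 [105, 53, 11, 20, 73, 129, 141, 136, 113, 59, 27, 30, 31, 30]
177 [103, 56, 13, 13, 56, 109, 124, 117, 89, 46, 29, 29, 31, 32]
178 [119, 97, 44, 8, 20, 59, 75, 74, 49, 30, 31, 31, 31, 30]
```

```bash
python3 - <<'E'
from h import *
s=load("scene")
print(onz(s,277.75,194.8,.0735),onz(s,277.75,194.3,.0735))
im=cv2.imread("pics/s4.png",0)[255:310:4,280:352:4]
print(im)
E
```

```text
[0.53720621 0.05604899 0.0735    ] [0.53545106 0.05726371 0.0735    ]
[[155 155 156 157 157 157 157 157 157 157 157 157 156 155 154 153 153 154]
 [156 156 156 156 156 156 156 156 156 156 156 157 156 156 155 155 155 155]
 [156 156 156 154 153 152 151 151 150 151 152 153 154 155 156 155 156 156]
 [157 157 155 152 148 145 143 142 141 142 143 146 149 151 154 155 157 157]
 [158 157 154 148 140 132 129 127 126 126 128 133 138 144 150 155 157 157]
 [159 156 153 145 133 121 116 114 111 112 115 122 128 137 146 154 157 158]
 [160 157 152 141 127 113 106 103 100 102 105 113 121 132 144 154 158 159]
 [159 157 151 140 127 114 106 103 100 102 106 113 121 132 144 154 158 158]
 [156 155 153 144 133 122 116 113 112 114 117 123 129 138 148 156 159 158]
 [149 152 153 149 143 136 133 131 130 132 134 138 141 146 152 157 158 155]
 [136 143 149 152 152 151 150 149 148 148 149 150 150 150 153 154 153 149]
 [122 132 141 149 156 160 162 161 160 158 157 155 152 149 148 147 144 138]
 [104 116 128 142 155 165 169 169 167 163 160 154 147 140 138 134 129 121]
 [ 92 102 114 131 147 161 168 168 165 158 152 144 134 126 124 120 114 106]]
```

>>> {"method": "step_arm", "body": {
  "moves": [
    [[-0.05,0.3,1.5,0,0,0,0.1],[0,0,1.5,0,0,0,0.1],[0,0,1.2,0,0,0,0.1],[0,0,0,0,0,0,0.1]]
  ]
}}

```text
t: 11.35
tcp_pos: [0.5358, 0.0572, 0.1291]
orientation: [-3.14, -0.0, 1.578]
force: [0.1, -0.7, -0.1]
opening: 0.0164
```

```bash
python3 shot.py; python3 -c "
from h import *
crop(load('scene')['image'],250,160,310,210,12,'pics/s8.png')"
```

```text
{'t': 11.45, 'tcp_pos': [0.5365, 0.0574, 0.1304], 'orientation': [3.1415, 0.0, 1.5788], 'force': [0.8713, 0.3843, -0.0576], 'torque': [0.0079, 0.0278, -0.0447]}
```

View pics/s8.png

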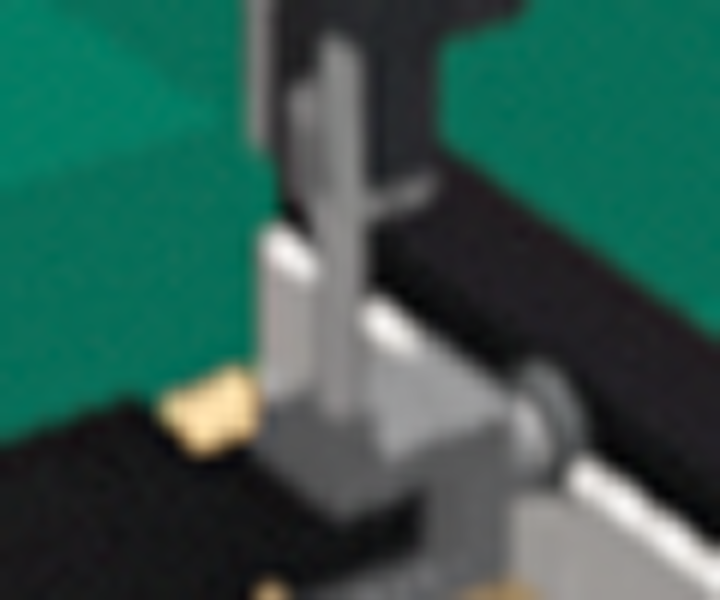

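```bash
python3 - <<'E'
from h import *
s=load("scene");im=s["image"]
for r in range(184,200): print(r, im[r,270:292].mean(-1).astype(int).tolist())
print(proj(s,[.5365,.0574,.0788]))
E
```

```text
184 [69, 105, 150, 155, 153, 152, 135, 134, 138, 125, 94, 82, 45, 10, 15, 16, 19, 22, 23, 32, 32, 34]
185 [70, 105, 150, 156, 154, 150, 133, 133, 137, 133, 153, 177, 136, 60, 13, 11, 16, 20, 20, 25, 28, 32]
186 [69, 104, 150, 155, 154, 150, 134, 134, 135, 139, 185, 229, 214, 148, 71, 25, 14, 15, 18, 17, 23, 29]
187 [69, 105, 150, 155, 154, 149, 134, 135, 134, 131, 170, 227, 237, 208, 149, 78, 39, 20, 16, 15, 15, 22]
188 [68, 103, 149, 155, 154, 149, 133, 134, 135, 125, 137, 183, 212, 218, 187, 132, 93, 55, 21, 11, 17, 18]
189 [72, 108, 149, 155, 154, 150, 134, 134, 136, 127, 127, 149, 170, 185, 182, 157, 136, 103, 61, 32, 15, 14]
190 [100, 128, 156, 157, 155, 149, 133, 135, 136, 127, 130, 146, 150, 156, 160, 157, 152, 140, 117, 80, 45, 23]
191 [149, 147, 166, 159, 151, 140, 128, 135, 136, 128, 134, 149, 150, 153, 152, 153, 155, 155, 149, 128, 97, 62]
192 [185, 150, 159, 147, 132, 117, 117, 134, 137, 130, 136, 151, 153, 154, 152, 151, 154, 156, 156, 152, 137, 110]
193 [191, 137, 119, 113, 99, 93, 108, 131, 136, 125, 133, 147, 154, 154, 153, 150, 152, 154, 156, 157, 152, 141]
194 [185, 122, 86, 88, 85, 85, 96, 114, 120, 111, 115, 135, 152, 155, 155, 153, 151, 153, 153, 150, 141, 136]
195 [171, 115, 81, 84, 86, 85, 87, 94, 99, 93, 99, 126, 153, 157, 154, 152, 143, 141, 136, 129, 108, 102]
196 [103, 86, 82, 85, 86, 86, 86, 87, 88, 88, 94, 123, 152, 154, 145, 134, 120, 114, 104, 97, 89, 88]
197 [34, 63, 76, 83, 85, 85, 86, 88, 87, 86, 87, 107, 137, 135, 118, 103, 93, 92, 89, 88, 88, 90]
198 [20, 41, 59, 77, 82, 83, 86, 87, 88, 88, 87, 94, 111, 104, 95, 88, 87, 88, 89, 89, 89, 91]
199 [17, 21, 36, 58, 72, 82, 84, 86, 88, 89, 91, 92, 94, 89, 86, 84, 87, 88, 89, 90, 92, 91]
[278.03723233 192.60077802]
```

>>> {"method": "step_arm", "body": {
  "moves": [
    [[0.1,0,0.2,0,0,0,0.1],[0,0,0.2,0,0,0,0.1],[0,0,0.1,0,0,0,0.1],[0,0,0,0,0,0,0.1]]
  ]
}}

```text
t: 11.95
tcp_pos: [0.5364, 0.0588, 0.1253]
orientation: [-3.142, 0.0, 1.579]
force: [0.1, 0.1, -0.6]
opening: 0.0159
```

>>> {"method": "step_arm", "body": {
  "moves": [
    [[0,0,0.1,0,0,0,0.1],[0,0,0.1,0,0,0,0.1],[0,0,0,0,0,0,0.1]]
  ]
}}

```text
t: 12.32
tcp_pos: [0.5364, 0.0588, 0.1232]
orientation: [-3.141, 0.0, 1.579]
force: [-0.1, 0.5, -0.1]
opening: 0.0156
```

>>> {"method": "step_arm", "body": {
  "moves": [
    [[0,0,0.1,0,0,0,0.1],[0,0,0.1,0,0,0,0.1],[0,0,0.1,0,0,0,0.1],[0,0,0,0,0,0,0.1]]
  ]
}}

```text
t: 12.82
tcp_pos: [0.5363, 0.0588, 0.1202]
orientation: [-3.141, -0.0, 1.579]
force: [0.1, 1.2, 0.2]
opening: 0.0159
```

>>> {"method": "step_arm", "body": {
  "moves": [
    [[0,0,0.1,0,0,0,0.1],[0,0,0.1,0,0,0,0.1],[0,0,0.1,0,0,0,0.1],[0,0,0,0,0,0,0.1]]
  ]
}}

```text
t: 13.32
tcp_pos: [0.5363, 0.0588, 0.1172]
orientation: [-3.141, -0.0, 1.579]
force: [-0.6, 0.1, -1.5]
opening: 0.0161
```

```bash
python3 shot.py; python3 -c "
from h import *
crop(load('scene')['image'],250,160,310,210,12,'pics/s9.png')"
```

```text
{'t': 13.425, 'tcp_pos': [0.5364, 0.0588, 0.1173], 'orientation': [3.1416, -0.0, 1.5793], 'force': [-0.1996, -1.0966, -0.2432], 'torque': [-0.0127, -0.0074, 0.0154]}
```

View pics/s9.png

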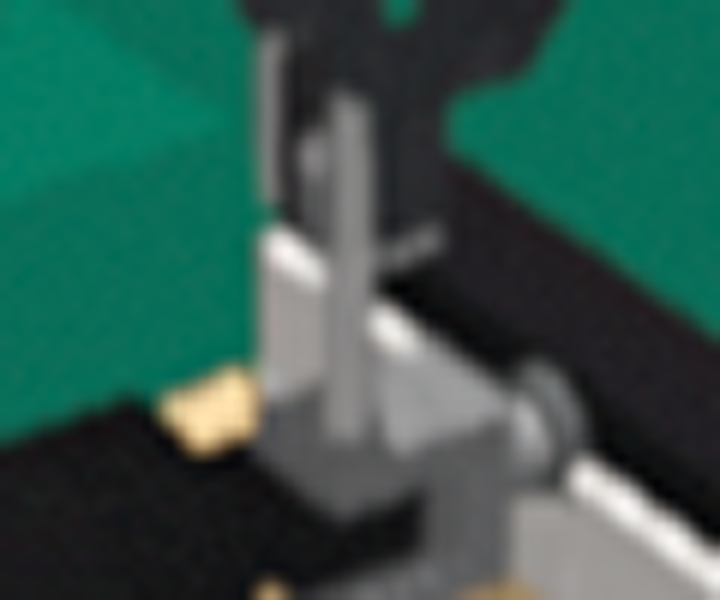

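The pin is 8 mm down in the upper ear with almost no force. Now I drag the fork about 7 mm to -x, to the lug hole I measured before the push.

>>> {"method": "step_arm", "body": {
  "moves": [
    [[0,-0.1,0,0,0,0,0.1],[0,-0.1,0,0,0,0,0.1],[0,-0.1,0,0,0,0,0.1],[0,-0.1,0,0,0,0,0.1],[0,-0.1,0,0,0,0,0.1],[0,0,0,0,0,0,0.1]]
  ]
}}

```text
t: 14.18
tcp_pos: [0.5313, 0.0587, 0.1173]
orientation: [-3.142, 0.0, 1.579]
force: [0.1, -0.2, -0.1]
opening: 0.0158
```

>>> {"method": "step_arm", "body": {
  "moves": [
    [[0,-0.1,0,0,0,0,0.1],[0,-0.1,0,0,0,0,0.1],[0,0,0.1,0,0,0,0.1],[0,0,0.1,0,0,0,0.1],[0,0,0,0,0,0,0.1]]
  ]
}}

```text
t: 14.8
tcp_pos: [0.5293, 0.0587, 0.1151]
orientation: [-3.141, -0.0, 1.579]
force: [0.3, -0.6, 0.7]
opening: 0.0161
```

>>> {"method": "step_arm", "body": {
  "moves": [
    [[0,0,0.1,0,0,0,0.1],[0,0,0.1,0,0,0,0.1],[0,0,0,0,0,0,0.1]]
  ]
}}

```text
t: 15.18
tcp_pos: [0.5293, 0.0587, 0.1132]
orientation: [-3.141, -0.0, 1.579]
force: [0.7, 0.4, -0.1]
opening: 0.016
```

>>> {"method": "step_arm", "body": {
  "moves": [
    [[0,0,0.1,0,0,0,0.1],[0,0,0,0,0,0,0.1]]
  ]
}}

```text
t: 15.42
tcp_pos: [0.5293, 0.0587, 0.1122]
orientation: [-3.141, -0.0, 1.579]
force: [0.3, -0.6, -0.9]
opening: 0.0157
```

>>> {"method": "step_arm", "body": {
  "moves": [
    [[0,0,0.1,0,0,0,0.1],[0,0,0.1,0,0,0,0.1],[0,0,0,0,0,0,0.1]]
  ]
}}

```text
t: 15.8
tcp_pos: [0.5294, 0.0587, 0.1102]
orientation: [-3.142, -0.0, 1.579]
force: [0.2, 0.5, -0.1]
opening: 0.0161
```

>>> {"method": "step_arm", "body": {
  "moves": [
    [[0,0,0.1,0,0,0,0.1],[0,0,0.1,0,0,0,0.1],[0,0,0.1,0,0,0,0.1],[0,0,0,0,0,0,0.1]]
  ]
}}

```text
t: 16.3
tcp_pos: [0.5294, 0.0587, 0.1072]
orientation: [-3.142, -0.0, 1.579]
force: [0.7, -0.3, -1.0]
opening: 0.0159
```

Foot at about 55.6 mm, 6 mm into the lug, with no resistance. Continuing down towards the lower ear, whose top is at 40.5 mm.

>>> {"method": "step_arm", "body": {
  "moves": [
    [[0,0,0.1,0,0,0,0.1],[0,0,0.15,0,0,0,0.1],[0,0,0.15,0,0,0,0.1],[0,0,0.1,0,0,0,0.1],[0,0,0,0,0,0,0.1]]
  ]
}}

```text
t: 16.92
tcp_pos: [0.5294, 0.0587, 0.1022]
orientation: [-3.142, 0.0, 1.579]
force: [-0.3, -0.4, -0.2]
opening: 0.0159
```

>>> {"method": "step_arm", "body": {
  "moves": [
    [[0,0,0.15,0,0,0,0.1],[0,0,0.15,0,0,0,0.1],[0,0,0.15,0,0,0,0.1],[0,0,0.15,0,0,0,0.1],[0,0,0,0,0,0,0.1]]
  ]
}}

```text
t: 17.55
tcp_pos: [0.5294, 0.0587, 0.0962]
orientation: [-3.141, -0.0, 1.579]
force: [0.6, -0.3, -1.1]
opening: 0.0159
```

>>> {"method": "step_arm", "body": {
  "moves": [
    [[0,0,0.1,0,0,0,0.1],[0,0,0.1,0,0,0,0.1],[0,0,0.1,0,0,0,0.1],[0,0,0,0,0,0,0.1]]
  ]
}}

```text
t: 18.05
tcp_pos: [0.5294, 0.0587, 0.0932]
orientation: [-3.142, -0.0, 1.579]
force: [0.7, 0.3, -0.6]
opening: 0.0162
```

>>> {"method": "step_arm", "body": {
  "moves": [
    [[0,0,0.1,0,0,0,0.1],[0,0,0.1,0,0,0,0.1],[0,0,0,0,0,0,0.1]]
  ]
}}

```text
t: 18.42
tcp_pos: [0.5294, 0.0587, 0.0912]
orientation: [-3.142, -0.0, 1.579]
force: [0.6, -0.7, -1.3]
opening: 0.0156
```

>>> {"method": "step_arm", "body": {
  "moves": [
    [[0,0,0.1,0,0,0,0.1],[0,0,0.05,0,0,0,0.1],[0,0,0,0,0,0,0.1]]
  ]
}}

```text
t: 18.8
tcp_pos: [0.5294, 0.0587, 0.0897]
orientation: [-3.142, -0.0, 1.579]
force: [0.4, 0.0, -0.3]
opening: 0.0163
```

>>> {"method": "step_arm", "body": {
  "moves": [
    [[0,0,0.1,0,0,0,0.1],[0,0,0.05,0,0,0,0.1],[0,0,0,0,0,0,0.1]]
  ]
}}

```text
t: 19.18
tcp_pos: [0.5294, 0.0587, 0.0882]
orientation: [-3.142, -0.0, 1.579]
force: [0.8, -1.1, -0.6]
opening: 0.0161
```

>>> {"method": "step_arm", "body": {
  "moves": [
    [[0,0,0.1,0,0,0,0.1],[0,0,0.15,0,0,0,0.1],[0,0,0.15,0,0,0,0.1],[0,0,0.15,0,0,0,0.1],[0,0,0,0,0,0,0.1]]
  ]
}}

```text
t: 19.8
tcp_pos: [0.5294, 0.0587, 0.0826]
orientation: [-3.141, -0.0, 1.579]
force: [0.5, -0.3, -1.2]
opening: 0.016
```

>>> {"method": "step_arm", "body": {
  "moves": [
    [[0,0,0.1,0,0,0,0.1],[0,0,0.15,0,0,0,0.1],[0,0,0.1,0,0,0,0.1],[0,0,0.1,0,0,0,0.1],[0,0,0,0,0,0,0.1]]
  ]
}}

```text
t: 20.42
tcp_pos: [0.5294, 0.0587, 0.0782]
orientation: [-3.142, -0.0, 1.579]
force: [1.5, 0.1, -1.1]
opening: 0.0163
```

```bash
python3 shot.py; python3 -c "
from h import *
crop(load('scene')['image'],250,160,310,210,12,'pics/s10.png')"
```

```text
{'t': 20.525, 'tcp_pos': [0.5294, 0.0587, 0.0783], 'orientation': [-3.1415, -0.0, 1.5793], 'force': [1.5535, 0.9338, -1.4636], 'torque': [-0.0019, -0.1679, 0.0031]}
```

View pics/s10.png

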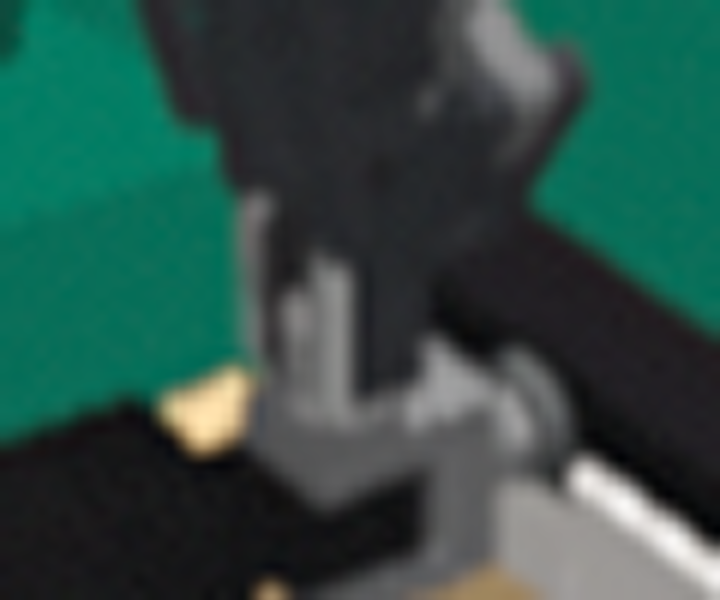

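The fork has followed the pin, and the head is about 2 mm above the ear at crop (345,400). Lowering gently until contact.

>>> {"method": "step_arm", "body": {
  "moves": [
    [[0,0,0.1,0,0,0,0.1],[0,0,0.05,0,0,0,0.1],[0,0,0,0,0,0,0.1]]
  ]
}}

```text
t: 20.9
tcp_pos: [0.5294, 0.0587, 0.0767]
orientation: [-3.142, -0.0, 1.579]
force: [0.9, -0.4, -1.1]
opening: 0.0159
```

>>> {"method": "step_arm", "body": {
  "moves": [
    [[0,0,0.05,0,0,0,0.1],[0,0,0.05,0,0,0,0.1],[0,0,0,0,0,0,0.1]]
  ]
}}

```text
t: 21.28
tcp_pos: [0.5295, 0.0587, 0.0761]
orientation: [3.141, 0.0, 1.579]
force: [0.2, -0.4, 4.3]
opening: 0.0162
```

Contact came exactly at the expected seat height (TCP 76.1 mm). Releasing.

>>> {"method": "step_arm", "body": {
  "moves": [
    [[0,0,0,0,0,0,0.25],[0,0,0,0,0,0,0.35],[0,0,0,0,0,0,0.45],[0,0,0,0,0,0,0.45]]
  ]
}}

```text
t: 21.78
tcp_pos: [0.5293, 0.0587, 0.0757]
orientation: [-3.141, -0.0, 1.579]
force: [-0.6, 0.5, -0.1]
opening: 0.0384
```

>>> {"method": "step_arm", "body": {
  "moves": [
    [[0,0,-1,0,0,0,0.45],[0,0,-2,0,0,0,0.45],[0,0,-4,0,0,0,0.45],[0,0,-5,0,0,0,0.45],[-4,-2,-2,0,0,0,0.45],[-6,-3,0,0,0,0,0.45],[-6,-3,0,0,0,0,0.45],[-6,-3,0,0,0,0,0.45]]
  ]
}}

```text
t: 22.78
tcp_pos: [0.4263, -0.1513, 0.2166]
orientation: [3.141, 0.001, 1.58]
force: [0.4, -0.4, -0.5]
opening: 0.0382
```

```bash
python3 shot.py; python3 -c "
from h import *
crop(load('scene')['image'],220,150,320,225,8,'pics/s11.png');crop(load('top')['image'],200,185,360,295,5,'pics/t11.png');cv2.imwrite('pics/t11f.png',load('top')['image'])"
```

```text
{'t': 22.875, 'tcp_pos': [0.4252, -0.1542, 0.2166], 'orientation': [3.1413, 0.0014, 1.5731], 'force': [1.2429, 0.5568, -0.9793], 'torque': [0.0103, -0.0481, -0.0275]}
```

View pics/s11.png

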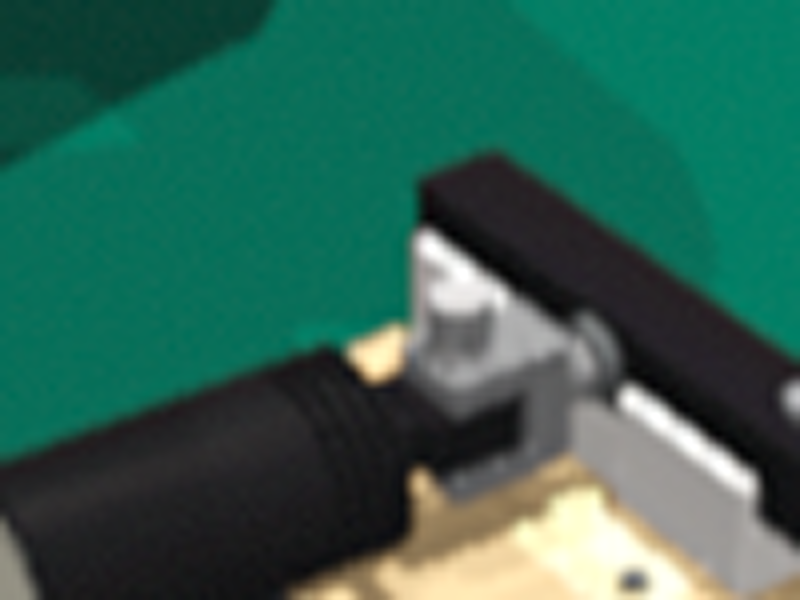

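View pics/t11.png

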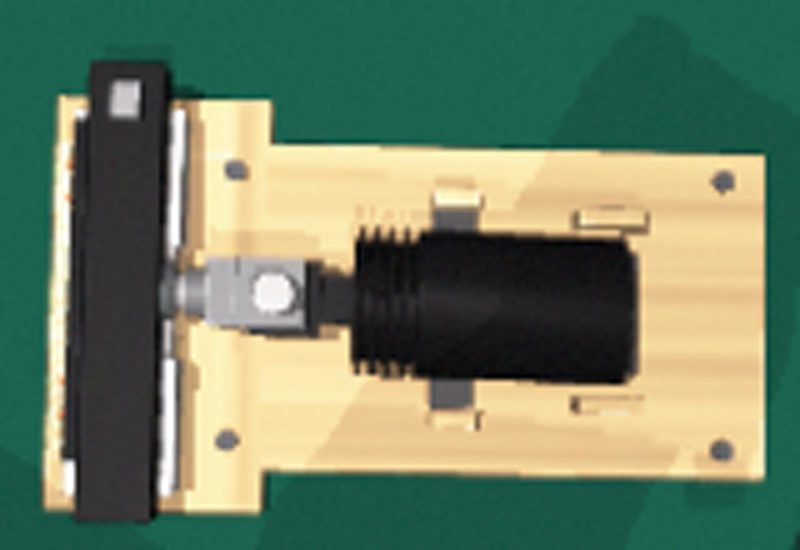

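View pics/t11f.png

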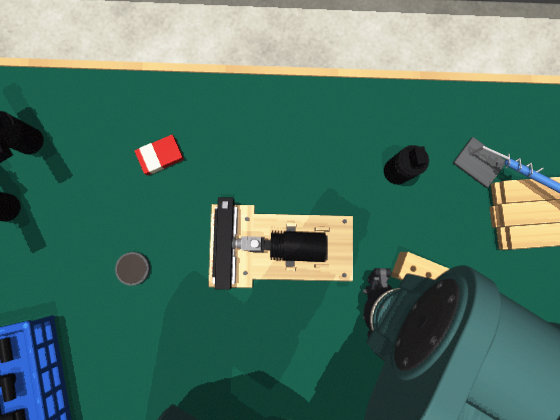

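The pin head sits flat on the upper ear, at top crop (272,293) and scene crop (460,310). The lamp edges have not moved since it was pushed home, and the carton, dish and spare head are where they started. One numeric check, then I hand in.

```bash
python3 - <<'E'
from h import *
from cell import job_done
t=load("top");s=load("scene")
a=(272.5/5-.5+200,293.5/5-.5+185);b=(460.5/8-.5+220,298/8-.5+150)
print(onz(t,*a,.0935),tri(t,a,s,b))
print(job_done())
E
```

```text
[0.52882206 0.05796816 0.0935    ] (array([0.5293157 , 0.05873106, 0.09079688]), np.float64(0.0015654220986486044))
the job is handed in; nothing more can be done
None
```

The job is done and handed in: the lamp head is home and the pin is through the upper ear, lug and lower ear, with its head on the ear.

- **Lamp:** I pushed it with the closed fingers at about 3 N until it hit the firm stop. The force peaked at 26 N there, under the 35 N limit.
- **Pin:** I took it from the rack and lowered it 8 mm into the upper ear. Then I dragged the fork 7 mm to -x, to the lug hole I had measured while it was still in view, so no search by feel was needed. The pin went down with no clear resistance (readings within about 1.5 N) and touched down at about 4–5 N, at the expected height. I then released it and backed away.

**Last checks:**
- **Head height:** the two camera views put the top of the pin's head about 91 mm up, against 93.5 mm when seated. The arm's own reading at touchdown matched the seated height, so I trust that over the cameras, which are only good to about 2 mm.
- **Position:** the pin is at x ≈ 0.529, about 4 mm to +x of the nest's mid-line.
- **Surroundings:** the lamp had not moved since it reached the stop, and the dish, carton and standing lamp head looked unmoved.

The hand-in reports no verdict, and the sideways pull on the fork never stood out from the force noise. The final pictures show that the fork did move over.

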